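# Clamp the oil stone with the guarded turnbuckle

## Task

The oil stone lies loose between the jaws of the turnbuckle clamp. Pull the spring plunger out and slide the guard fully open until the plunger drops into the far notch, turn the hexagonal middle body of the turnbuckle until both jaws have drawn in and grip the stone firmly, then slide the guard back shut so that the plunger locks it again. Leave the things that lie round the clamp where they are.

Things in the scene. Friction and masses are not known exactly. Their poses are not given: they have to be found in the camera images.
- clamp: Clamp fixed on the table: aluminium bed plate 12 mm thick, two dark steel jaws, a hexagonal turnbuckle between them under a grey guard. Origin on the table top below the middle of the turnbuckle; y runs along the turnbuckle and the guard's rail towards the robot, x to the robot's left, z up (within 15 degrees of yaw). Plate: x -60..120, y -117..168 mm. Rail 35 mm high along x = -48..-26 mm.
- turnbuckle_mid (a point): Centre of the turnbuckle's middle body on its axis (the clamp's y), 95 mm above the table: aluminium hexagon 36 mm across flats, 50 mm long, free below; rods 17 mm thick run to the jaw posts, whose faces are 85 mm to either side. Turns with the body. At joint value v degrees, two flats are square to a tool leaning 45 - v degrees from vertical to the clamp's -x (right); a flat pair recurs every 60 degrees.
- turnbuckle (a joint): Angle of the middle body about the clamp's y, rad, 0 to 2.45; grows (tightens) as the top of the body moves to the clamp's +x (robot's left). Each rad draws both jaws in by 4 mm at once. Starts at 0 to 0.3; both jaws bear on the stone from about 1.9; turn on towards 2.3, which meets firm resistance. Needs two grasps or more. Friction 0.08 N m holds it where it is left (once tight, at about 1.95).
- guard (a joint): Travel of the guard along the clamp's +y (towards the robot), m: 0 shut over the hexagon, 0.110 fully open at the end stop; friction 1 N. The guard is a grey hood 62 mm deep, 84 mm long (y), its top 123 mm above the table, its front plate at x = -31 mm; open, it covers y = 68 to 152 mm. It is moved by the plunger's knob.
- plunger (a joint): Pull of the plunger along its axis, m: 0 seated, 0.012 right out; spring 5.5 N at 0, 9 N at 0.012. The axis leans 35 degrees from vertical to the right: (-0.574, 0, 0.819) in the clamp's frame. The pin, 7 mm deep in a notch of the rail, locks the guard: hold it out 8 mm or more while the guard slides. Notches at guard 0 and 0.110: let go there, it drops in; between, it rests on the rail.
- plunger_knob (a point): Centre of the plunger's round black knob, 27 mm in diameter, 24 mm high along the inclined axis, on the guard's right (-x) side: at x = -63, y = guard travel, z = 63 mm in the clamp's frame when seated. The hood stands close behind and above it, so it is taken along its inclined axis. Moves with guard and plunger.
- stone_mid (a point): Centre of the dark grey oil stone, 156 (along the clamp's y) x 66 x 26 mm, 0.5 kg, lying on the bed plate left of the turnbuckle with some mm of play at each end.
- jaw_near: Near jaw (at the clamp's +y end, nearer the robot), a dark steel block 16 mm thick with a post 112 mm high that carries the threaded rod; its origin equals the clamp's origin when fully out, and moves to the clamp's -y by 4 mm per rad.
- jaw_far: Far jaw (at the clamp's -y end), the mirror image; moves to the clamp's +y.
- stone: The oil stone itself; origin at the centre of its underside, its x axis along its length.
- paste_tin: Bystander: round tin 56 mm in diameter, 22 high, on the right of the clamp; origin under its centre.
- loupe: Bystander: black eye loupe 38 mm in diameter, 32 high, on the far left of the clamp; origin under its centre.
- brass_hammer: Bystander: hammer 170 mm long, 20 high, lying on the left of the clamp; origin under its middle.
- graver: Bystander: graver with a wooden handle, 112 mm long, 25 high, lying on the right of the clamp, far end; origin under its middle.
- sanding_stick: Bystander: wooden emery stick 150 mm long, 18 wide, 9 high, lying on the right of the clamp, near end; origin under its middle.

How it is judged:
By the outcome, as a careful person would: the job done as asked, in the order asked, and still so for the second after the job is handed in, with the robot touching nothing.
It also fails if it takes over 72 s, if anything falls off the work surface, if the arm or the gripper's body presses on something with over 40 N, if the wrist force passes 120 N, or if a joint passes its speed limit or range.

## Robot

A 6-joint arm with a two-finger parallel gripper is mounted at the origin on a cart in front of the work surface, level with it; the furniture and walls round the work are solid. World frame = base frame: x ahead of the robot, y to its left, z up, the work surface at z = 0. Lengths are in m, angles in degrees, forces in N, time in s.
With the tool pointing down it reaches from about 0.375 to 0.9 m from the base axis. Payload 3.1 kg.
Tool frame: the origin (TCP) lies at the very end of the fingers, on their centre line; the grasp point (between the pads) lies 19 mm behind it; z points along the fingers, y is the line along which they close (so a half turn about z gives the same grasp; the last joint's range is limited). The gripper opens to 87 mm and grips with 3 to 60 N. Pads are 19 mm wide; open, the fingers measure 117 mm over their backs; the gripper's body (75 mm by 190 mm) begins 51 mm behind the grasp point.
Start: joints at [59.215, 30.224, 82.088, -0, 67.689, -10.227], TCP at [0.219, 0.585, 0.223] pointing down, gripper open.
Joint ranges: [-176.69, 176.69], [-43.24, 126.21], [12.49, 139.97], [-82, 262], [0, 151.66], [-163.58, 163.58]. Speed limits (degrees/s): [159.86, 159.86, 180, 180, 180, 180].

## Interface

Orientations are given as a 3x3 rotation matrix whose columns are the frame's x, y, z axes.
In Python, from rig import * gives the robot as it stands.
- The arm moves only by the tool jog_arm, never from a script. Its arguments are lists of equal length, an entry for each row: "delta_pos": the shift along the world's x, y, z in cm, a list of three; "turn": the turn about the world's z in degrees; "grip": the closure, from 0 (fully open) to 1 (shut). In form: {"delta_pos": [[x, y, z], ...], "turn": [turn, ...], "grip": [grip, ...]}. A call has 1 to 12 rows; each row is the pose to reach, as a shift and turn from the pose commanded when the call began; what a row does not reach only later rows make up. A row lasts 1/8 s, in which the tool goes at most 62.5 mm and 10.7 degrees, less where a joint would pass 70% of its speed; a pose out of reach is approached as far as the arm can. A call with a gripper value outside its range is refused whole. The fingers move at their own pace and stop on an object; the grip force is fixed at half the most. Time passes only in rows, so rows that repeat a pose let the fingers close. It gives the time, the measured TCP pose, the force, the opening and the grip force at its end, in the units of the state.
- read_state(): the state, without advancing time (a new reading comes with each control period).
- capture(name): name is "scene" or "side" or "wrist"; returns a dict with "color" (480x640x3 uint8, blue, green, red), "fovy" (degrees; the focal length in pixels is half the picture's height over the tangent of half this angle, whatever the lens; pixels are square), "cx", "cy" (the principal point, pixels), "k1" (the pictures are not rectified: a ray, as slopes to the right and down, at radius r is drawn at 1 + k1 r^2 times it, then the intrinsics apply), "camera_from_world" (4x4, takes a point from world to camera coordinates). Camera axes: x right, y up, looking along -z (the intrinsics and any distortion apply to the point x, -y, -z); pixel columns grow to the right and rows downward; lengths in m; the calibration is good to about 2 mm. A picture is of the moment at which its call begins. There is no depth.
- hand_in(): hands the job in; it is judged then, once.
The state is a dict: "time_s": time; "joint_positions": joint angles; "qvel": joint speeds; "tau": joint torques, N m; "position": TCP position; "tcp_rot": TCP orientation; "force": force on the tool from outside, world axes, zero at the start; "moment": the same for the moment, N m; "opening": opening from 0.0 (shut) to 1.0 (fully open); "grasp_force": force on a finger pad.
Only numpy, scipy, OpenCV 4.12 (cv2) and the standard library are available. Lean on these libraries where they do the work, as an engineer would, in place of code of your own. Each camera call takes 0.05 s, during which the arm holds its last target. There are 200 camera calls.

## Working session

There is one attempt and no reset: what is moved stays moved. The work goes in short steps, Python scripts to look and compute and a tool call to move; the robot and the scene stay as the last step left them, time stands still between calls to the robot, and variables do not carry over. Pictures are saved under pics/ and viewed, at most 10 in all, crops included, and the job is handed in when it is done.

Besides the shell and the picture viewer there is one more tool, called as name([rows], argument=value, ...), one row to a line, values as JSON. jog_arm: Moves the arm, as the interface text tells. Its arguments: {"type":"object","properties":{"delta_pos":{"type":"array"},"turn":{"type":"array"},"grip":{"type":"array"}},"required":["delta_pos","turn","grip"]}

```bash
mkdir -p pics; cat > h.py <<'E'
from rig import *
import numpy as np, cv2
def K(c):
    f=240/np.tan(np.radians(c["fovy"])/2); return f
def proj(c,P):
    P=np.atleast_2d(P); M=c["camera_from_world"]; M=np.array(M)
    q=P@M[:3,:3].T+M[:3,3]; s=np.c_[q[:,0],-q[:,1]]/(-q[:,2:3]); s=s*(1+c["k1"]*(s**2).sum(1,keepdims=True))
    return s*K(c)+[c["cx"],c["cy"]]
def ray(c,uv):
    d=(np.array(uv,float)-[c["cx"],c["cy"]])/K(c); s=d.copy()
    for _ in range(20): s=d/(1+c["k1"]*(s@s))
    M=np.array(c["camera_from_world"]); R=M[:3,:3]
    return -R.T@M[:3,3], R.T@np.array([s[0],-s[1],-1])
def atz(c,uv,z):
    o,d=ray(c,uv); return o+d*(z-o[2])/d[2]
def clampT(x,y,yaw):  # yaw 0: clamp x->world +y, clamp y->world -x
    a=np.radians(90+yaw); R=np.array([[np.cos(a),-np.sin(a),0],[np.sin(a),np.cos(a),0],[0,0,1]])
    return R,np.array([x,y,0])
E
python3 - <<'E'
from h import *
for n in ("scene","side","wrist"):
    c=capture(n); cv2.imwrite(f"pics/{n}0.png",c["color"]); print(n,c["fovy"],c["cx"],c["cy"],c["k1"],np.round(c["camera_from_world"],3).tolist())
s=read_state(); print({k:np.round(v,3).tolist() for k,v in s.items()})
E
```

```text
scene 51.02930618516844 312.0593237997534 243.40915464755744 -0.06578146258204133 [[0.459, -0.888, 0.004, -0.188], [0.604, 0.316, 0.732, -0.451], [-0.651, -0.334, 0.682, -0.559], [0.0, 0.0, 0.0, 1.0]]
side 44.57468485617177 320.083671001162 252.0914064703769 -0.19566824931789595 [[-0.991, -0.134, 0.022, 0.591], [0.085, -0.48, 0.873, -0.078], [-0.106, 0.867, 0.487, -0.908], [0.0, 0.0, 0.0, 1.0]]
wrist 67.62336855143522 315.3279720319715 239.1722586959199 0.01767676523864208 [[0.351, 0.936, -0.003, -0.624], [-0.896, 0.335, -0.292, 0.035], [-0.272, 0.105, 0.956, -0.393], [0.0, 0.0, 0.0, 1.0]]
{'time_s': 0.15, 'joint_positions': [59.216, 30.266, 82.141, -0.001, 67.688, -10.226], 'qvel': [0.104, -0.175, -0.227, 0.031, -0.007, -0.039], 'tau': [0.001, -44.043, -17.684, 0.063, 0.055, -0.0], 'position': [0.219, 0.585, 0.222], 'tcp_rot': [[-0.936, 0.351, -0.001], [0.351, 0.936, -0.001], [0.0, -0.002, -1.0]], 'force': [-0.262, 0.448, 0.336], 'moment': [0.034, 0.006, -0.027], 'grasp_force': 0.0, 'opening': 0.997}
```

View pics/scene0.png

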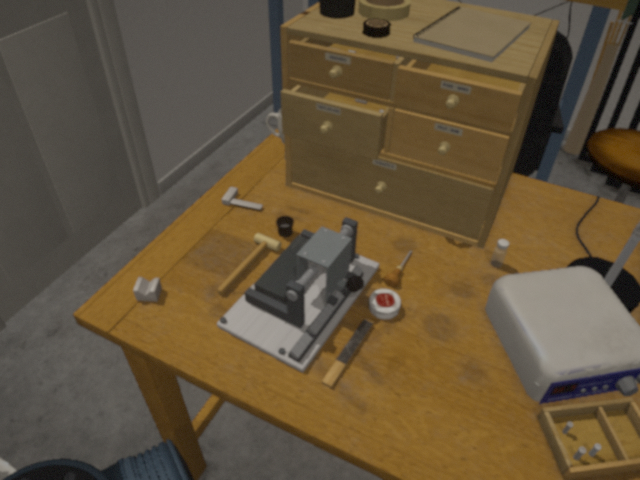

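View pics/side0.png

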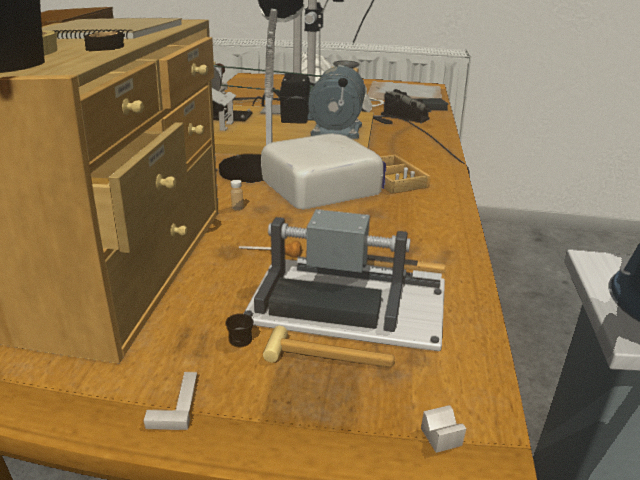

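```bash
python3 - <<'E'
from h import *
a=cv2.imread("pics/scene0.png")[200:380,200:420]; cv2.imwrite("pics/s0c.png",cv2.resize(a,None,fx=3.3,fy=3.3,interpolation=2))
a=cv2.imread("pics/side0.png")[200:360,230:460]; cv2.imwrite("pics/d0c.png",cv2.resize(a,None,fx=3.4,fy=3.4,interpolation=2))
E
```

```text
(no output)
```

View pics/s0c.png

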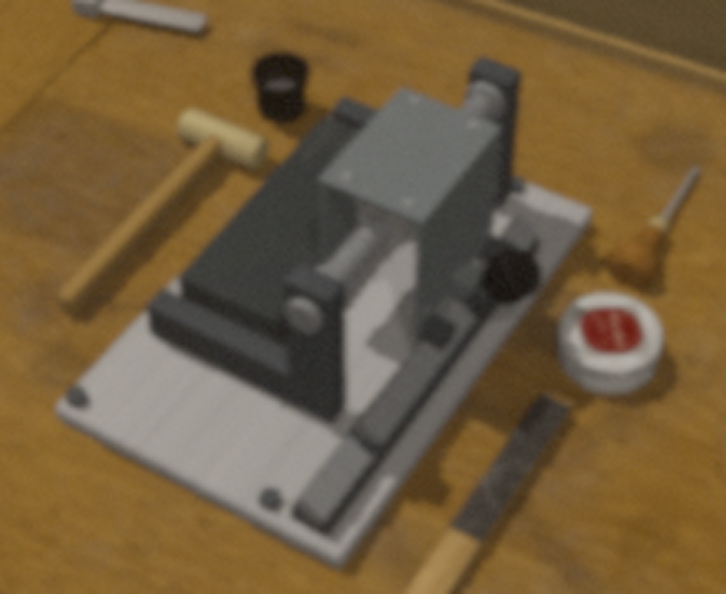

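View pics/d0c.png

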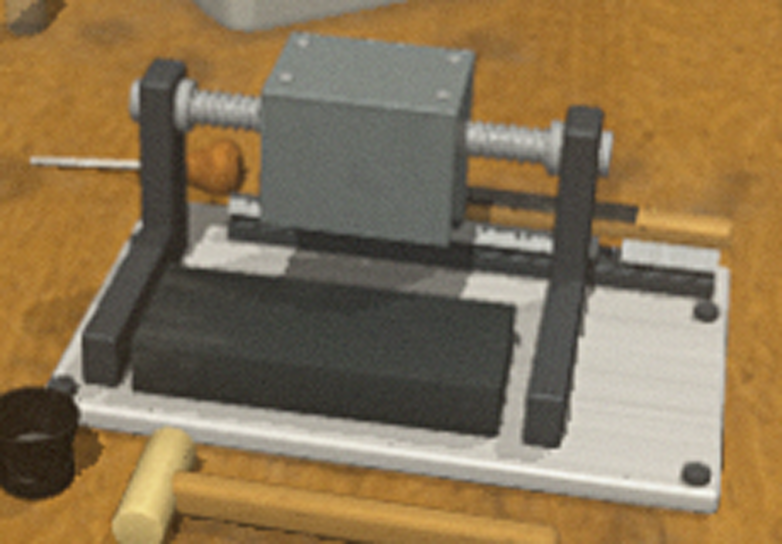

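```bash
python3 - <<'E'
from h import *
from scipy.optimize import least_squares
C={n:capture(n) for n in("scene","side")}
o=[("scene",120,168,12,218.2,322.7),("scene",-60,168,12,303,367.5),("scene",-60,-117,12,379.4,263),
("scene",-31,42,123,328.2,266.7),("scene",31,42,123,297,254.5),("scene",-31,-42,123,351.5,237.9),("scene",31,-42,123,321.2,227.3),("scene",-63,0,63,354.5,283.3),
("side",120,168,12,441.2,346.2),("side",-60,168,12,444.1,278.8),("side",120,-117,12,252,317.6),
("side",31,42,123,366.2,232.9),("side",31,-42,123,307.1,228.8),("side",-31,42,123,369.7,214.7),("side",-31,-42,123,318.2,210.3)]
def f(p,cams=("scene","side")):
    R,t=clampT(p[0],p[1],p[2]); r=[]
    for n,x,y,z,u,v in o:
        if n in cams: r+=list(proj(C[n],R@np.array([x,y,z])/1e3+t)[0]-[u,v])
    return np.array(r)
for cams in (("scene","side"),("scene",),("side",)):
    s=least_squares(f,[.5,.2,0],args=(cams,),x_scale=[.01,.01,1],loss="soft_l1"); print(cams,s.x.round(4)); print(f(s.x,cams).reshape(-1,2).round(1).tolist())
    if len(cams)==2: R,t=clampT(*s.x); print(R.round(4).tolist(),(R@[-.063,0,.063]+t).round(4),(R@[-.063,.11,.063]+t).round(4))
E
```

```text
('scene', 'side') [ 0.5629  0.0575 -3.8537]
[[-3.1, 0.4], [-0.6, 1.9], [-0.2, -0.4], [-0.7, 0.4], [-1.4, -1.2], [0.1, -0.3], [-0.3, -1.9], [-0.0, -0.1], [1.9, -2.3], [1.4, -2.5], [-11.2, -1.5], [-1.2, -1.7], [-0.3, -4.1], [0.8, -1.8], [-2.5, -3.2]]
[[0.0672, -0.9977, 0.0], [0.9977, 0.0672, 0.0], [0.0, 0.0, 1.0]] [ 0.5586 -0.0053  0.063 ] [0.4489 0.002  0.063 ]
('scene',) [ 0.5634  0.0566 -3.8468]
[[-2.5, 0.4], [0.0, 1.9], [0.3, -0.4], [-0.0, 0.3], [-0.8, -1.2], [0.7, -0.3], [0.3, -1.9], [0.6, -0.1]]
('side',) [ 0.5617  0.0628 -4.0316]
[[2.6, 0.4], [2.5, -0.5], [-11.5, 0.5], [-0.7, 0.1], [-0.1, -2.5], [1.4, -0.2], [-2.1, -1.8]]
```

jog_arm([
  [1.7, -2.9, 0],
  [4.8, -8.2, 0],
  [7.8, -13.5, 0],
  [10.9, -18.8, 0],
  [13.9, -24.1, 0],
  [17, -29.4, 0],
  [20.1, -34.7, 0],
  [23.1, -40, 0],
  [26.2, -45.3, 0],
  [29.2, -50.6, 0],
  [32.3, -55.9, 0],
  [34, -58.8, 0],
], turn=[-3.7, -10.3, -17, -23.5, -30, -36.7, -43, -50, -56.5, -63, -69.7, -73.3], grip=[0, 0, 0, 0, 0, 0, 0, 0, 0, 0, 0, 0])

```text
time_s: 1.75
position: [0.5611, -0.0059, 0.2226]
tcp_rot: [[0.072, 0.997, 0.001], [0.997, -0.072, -0.001], [-0.001, 0.001, -1.0]]
force: [0.2, 0.1, -0.9]
opening: 1.001
grasp_force: 0.0
```

```bash
python3 - <<'E'
from h import *
s=read_state(); print({k:np.round(s[k],3).tolist() for k in("time_s","joint_positions","position","tcp_rot","force","opening")})
c=capture("wrist"); cv2.imwrite("pics/w1.png",c["color"]); print(np.round(c["camera_from_world"],3).tolist())
R,t=clampT(.563,.058,-3.9)
for p in [(-63,0,63),(-31,42,123),(-31,-42,123),(31,42,123),(31,-42,123),(-60,168,12)]: print(p,proj(c,R@np.array(p)/1e3+t).round(1))
E
```

```text
{'time_s': 1.75, 'joint_positions': [-12.004, 25.262, 91.434, -0.02, 63.221, -7.843], 'position': [0.561, -0.006, 0.223], 'tcp_rot': [[0.072, 0.997, 0.001], [0.997, -0.072, -0.001], [-0.001, 0.001, -1.0]], 'force': [0.24, 0.091, -0.933], 'opening': 1.001}
[[0.997, -0.073, 0.001, -0.56], [0.07, 0.953, -0.294, 0.002], [0.02, 0.293, 0.956, -0.401], [0.0, 0.0, 0.0, 1.0]]
(-63, 0, 63) [[312.6 219.8]]
(-31, 42, 123) [[254.8 197.6]]
(-31, -42, 123) [[368.8 197.1]]
(31, 42, 123) [[249.8 107.9]]
(31, -42, 123) [[372.5 107.3]]
(-60, 168, 12) [[153.5 206. ]]
```

View pics/w1.png

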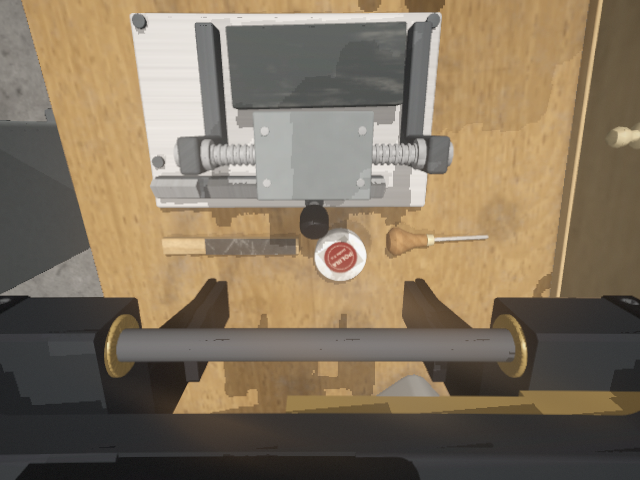

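jog_arm([
  [0, -0.6, -1],
  [0.05, -1.2, -4],
  [0.05, -1.2, -8],
  [0.05, -1.2, -11],
  [0.05, -1.2, -11],
  [0.05, -1.2, -11],
], turn=[0, 0, 0, 0, 0, 0], grip=[0, 0, 0, 0, 0, 0])

```text
time_s: 2.55
position: [0.56, -0.0141, 0.1132]
tcp_rot: [[0.066, 0.998, 0.001], [0.998, -0.066, -0.0], [-0.0, 0.001, -1.0]]
force: [0.5, 1.1, 1.2]
opening: 1.003
grasp_force: 0.0
```

```bash
python3 - <<'E'
from h import *
s=read_state(); print({k:np.round(s[k],4).tolist() for k in("time_s","position","tcp_rot","force")})
c=capture("wrist"); cv2.imwrite("pics/w2.png",c["color"])
R,t=clampT(.5645,.0568,-3.9)
for p in [(-63,0,63),(-31,42,123),(-31,-42,123)]: print(p,proj(c,R@np.array(p)/1e3+t).round(1))
E
```

```text
{'time_s': 2.55, 'position': [0.56, -0.0141, 0.1132], 'tcp_rot': [[0.066, 0.9978, 0.0007], [0.9978, -0.066, -0.0], [-0.0, 0.0007, -1.0]], 'force': [0.5368, 1.131, 1.1765]}
(-63, 0, 63) [[315. 251.]]
(-31, 42, 123) [[219.4 226.4]]
(-31, -42, 123) [[410.6 226.7]]
```

View pics/w2.png

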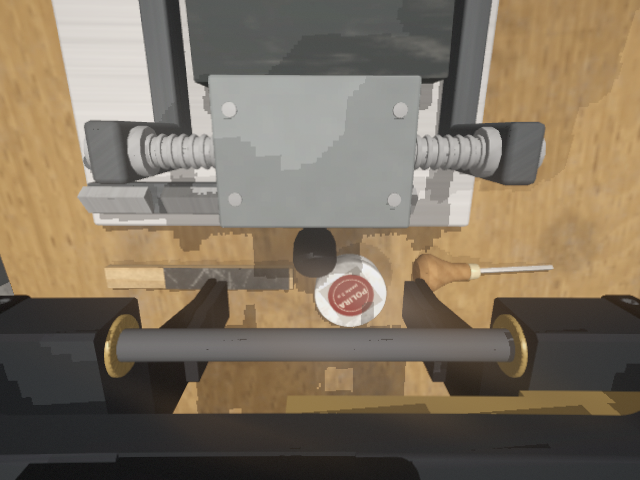

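jog_arm([
  [0, 0, -2],
  [0, 0, -4.5],
  [0, 0, -6],
  [0, 0, -6.6],
  [0, 0, -6.6],
  [0, 0, -6.6],
  [0, 0, -6.6],
  [0, 0, -6.6],
  [0, 0, -6.6],
  [0, 0, -6.6],
], turn=[0, 0, 0, 0, 0, 0, 0, 0, 0, 0], grip=[0, 0, 0, 0, 0.5, 1, 1, 1, 1, 1])

```text
time_s: 3.85
position: [0.5599, -0.0148, 0.0466]
tcp_rot: [[0.067, 0.998, 0.0], [0.998, -0.067, -0.0], [0.0, 0.0, -1.0]]
force: [0.0, 0.9, -0.5]
opening: 0.403
grasp_force: 0.0
```

jog_arm([
  [0, 0, 0],
  [0, 0, 0],
  [0, 0, 0],
  [0, 0, 0],
], turn=[0, 0, 0, 0], grip=[1, 1, 1, 1])

```text
time_s: 4.35
position: [0.5594, -0.0148, 0.0465]
tcp_rot: [[0.067, 0.998, -0.001], [0.998, -0.067, 0.0], [0.0, -0.001, -1.0]]
force: [-2.2, -0.9, 1.0]
opening: 0.294
grasp_force: 30.0
```

jog_arm([
  [0, -0.16, 0.22],
  [-0.02, -0.32, 0.45],
  [-0.03, -0.47, 0.67],
  [-0.04, -0.63, 0.9],
  [-0.04, -0.63, 0.9],
  [-0.04, -0.63, 0.9],
], turn=[0, 0, 0, 0, 0, 0], grip=[1, 1, 1, 1, 1, 1])

```text
time_s: 5.1
position: [0.559, -0.0208, 0.0553]
tcp_rot: [[0.067, 0.998, -0.001], [0.998, -0.067, 0.001], [0.0, -0.001, -1.0]]
force: [-1.0, 4.1, -7.7]
opening: 0.295
grasp_force: 30.0
```

jog_arm([
  [-0.5, 0.03, 0],
  [-1.5, 0.1, 0],
  [-2.5, 0.17, 0],
  [-3.5, 0.24, 0],
  [-4.5, 0.31, 0],
  [-5.5, 0.37, 0],
  [-6.5, 0.44, 0],
  [-7.5, 0.51, 0],
  [-8.5, 0.58, 0],
  [-9.5, 0.65, 0],
  [-10.4, 0.71, 0],
  [-10.8, 0.74, 0],
], turn=[0, 0, 0, 0, 0, 0, 0, 0, 0, 0, 0, 0], grip=[1, 1, 1, 1, 1, 1, 1, 1, 1, 1, 1, 1])

```text
time_s: 6.6
position: [0.4509, -0.0137, 0.0558]
tcp_rot: [[0.067, 0.998, 0.0], [0.998, -0.067, -0.0], [-0.0, 0.0, -1.0]]
force: [1.4, 5.7, -7.4]
opening: 0.294
grasp_force: 30.0
```

jog_arm([
  [-0.1, 0, 0],
  [-0.2, 0.01, 0],
  [-0.25, 0.02, 0],
  [-0.25, 0.02, 0],
], turn=[0, 0, 0, 0], grip=[1, 1, 1, 1])

```text
time_s: 7.1
position: [0.4494, -0.0136, 0.0558]
tcp_rot: [[0.067, 0.998, 0.001], [0.998, -0.067, -0.0], [-0.0, 0.001, -1.0]]
force: [1.2, 4.5, -7.7]
opening: 0.29
grasp_force: 30.0
```

jog_arm([
  [-0.1, 0, 0],
  [-0.15, 0.01, 0],
  [-0.15, 0.01, 0],
], turn=[0, 0, 0], grip=[1, 1, 1])

```text
time_s: 7.48
position: [0.4491, -0.0138, 0.0559]
tcp_rot: [[0.068, 0.998, 0.003], [0.998, -0.068, -0.001], [-0.001, 0.003, -1.0]]
force: [3.0, 5.9, -7.5]
opening: 0.29
grasp_force: 30.0
```

jog_arm([
  [0.05, 0.16, -0.22],
  [0.07, 0.32, -0.45],
  [0.1, 0.48, -0.68],
  [0.12, 0.63, -0.9],
  [0.12, 0.63, -0.9],
  [0.12, 0.63, -0.9],
], turn=[0, 0, 0, 0, 0, 0], grip=[1, 1, 1, 1, 1, 1])

```text
time_s: 8.22
position: [0.4495, -0.0074, 0.0467]
tcp_rot: [[0.067, 0.998, 0.002], [0.998, -0.067, -0.0], [-0.0, 0.002, -1.0]]
force: [3.4, 2.8, -4.6]
opening: 0.294
grasp_force: 30.0
```

jog_arm([
  [0, 0, 0],
  [0, 0, 0],
  [0, 0, 0],
  [0, 0, 0],
  [0, 0, 2],
  [0, 0, 5],
  [0, 0, 9],
  [0, 0, 12],
  [0, 0, 12],
], turn=[0, 0, 0, 0, 0, 0, 0, 0, 0], grip=[0, 0, 0, 0, 0, 0, 0, 0, 0])

```text
time_s: 9.35
position: [0.4501, -0.0075, 0.1685]
tcp_rot: [[0.067, 0.998, 0.005], [0.998, -0.067, -0.002], [-0.001, 0.005, -1.0]]
force: [0.9, -0.5, -0.5]
opening: 0.993
grasp_force: 0.0
```

```bash
python3 - <<'E'
from h import *
s=read_state(); print({k:np.round(s[k],4).tolist() for k in("time_s","position","force","opening")})
a=capture("side"); b=capture("wrist")
A=cv2.resize(a["color"][200:330,270:430],None,fx=3.5,fy=3.5,interpolation=2)
B=cv2.resize(b["color"][60:330,100:640],None,fx=.0+800/1080*1,fy=800/1080,interpolation=2)
H=np.zeros((max(A.shape[0],1),800,3),np.uint8)[:600]
H=np.zeros((600,800,3),np.uint8); A=A[:400]; H[:A.shape[0],:A.shape[1]]=A; H[400:,:400]=cv2.resize(b["color"][60:330,100:640],(400,200),interpolation=3)
cv2.imwrite("pics/m3.png",H)
R,t=clampT(.5645,.0568,-3.9)
for g in (108,110): print(proj(b,np.array([R@np.array(p)/1e3+t for p in [(-63,g,63),(-31,42+g,123),(-31,-42+g,123)]])).round(1).tolist())
E
```

```text
{'time_s': 9.35, 'position': [0.4501, -0.0075, 0.1685], 'force': [0.8732, -0.4977, -0.4646], 'opening': 0.9925}
[[319.0, 227.3], [248.3, 201.3], [392.5, 201.4]]
[[316.4, 227.3], [244.9, 201.3], [389.0, 201.4]]
```

View pics/m3.png

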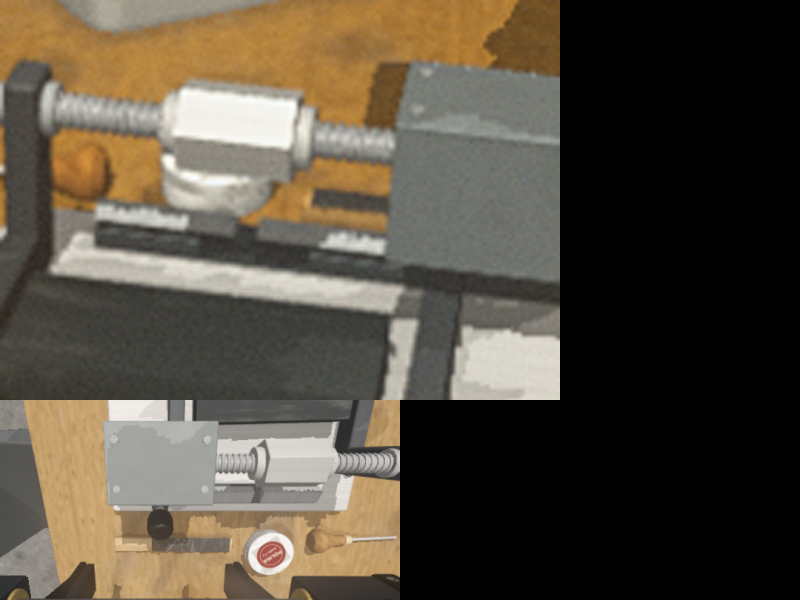

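```bash
python3 - <<'E'
from h import *
c=capture("side"); R,t=clampT(.5645,.0568,-3.9)
for ph in range(-60,130,10):
    a=np.radians(ph); print(ph,proj(c,np.array([R@np.array([20.8*np.cos(a),y,95+20.8*np.sin(a)])/1e3+t for y in(-25,25)])).round(1).tolist())
E
```

```text
-60 [[319.5, 247.2], [352.6, 251.1]]
-50 [[319.2, 246.9], [352.3, 250.8]]
-40 [[318.9, 246.2], [352.1, 250.1]]
-30 [[318.6, 245.1], [352.0, 249.0]]
-20 [[318.5, 243.6], [352.0, 247.5]]
-10 [[318.4, 241.8], [352.0, 245.7]]
0 [[318.4, 239.7], [352.1, 243.6]]
10 [[318.5, 237.4], [352.2, 241.3]]
20 [[318.7, 235.0], [352.4, 238.9]]
30 [[318.9, 232.6], [352.7, 236.4]]
40 [[319.3, 230.1], [353.0, 234.0]]
50 [[319.6, 227.8], [353.4, 231.6]]
60 [[320.1, 225.6], [353.8, 229.4]]
70 [[320.6, 223.7], [354.2, 227.5]]
80 [[321.0, 222.1], [354.6, 225.9]]
90 [[321.5, 220.9], [354.9, 224.6]]
100 [[322.0, 220.1], [355.3, 223.7]]
110 [[322.5, 219.6], [355.6, 223.3]]
120 [[322.9, 219.6], [355.9, 223.3]]
```

jog_arm([
  [1, 0.7, 1],
  [4, 2.7, 1],
  [7, 4.8, 1],
  [10, 6.8, 1],
  [11.7, 8, 0],
  [11.7, 8, -2],
  [11.7, 8, -3],
  [11.7, 8, -3],
  [11.7, 8, -3],
  [11.7, 8, -3],
  [11.7, 8, -3],
  [11.7, 8, -3],
], turn=[0, 0, 0, 0, 0, 0, 0, 0, 0, 0, 0, 0], grip=[1, 1, 1, 1, 1, 1, 1, 1, 1, 1, 1, 1])

```text
time_s: 11.0
position: [0.5659, 0.0728, 0.137]
tcp_rot: [[0.067, 0.998, 0.001], [0.998, -0.067, -0.0], [-0.0, 0.001, -1.0]]
force: [0.5, -0.3, 0.7]
opening: 0.005
grasp_force: 0.0
```

jog_arm([
  [0, 0, -1.2],
  [0, 0, -2],
  [0, 0, -2.4],
  [0, 0.3, -2.6],
  [0, 0.55, -2.86],
  [0.05, 0.75, -3.16],
  [0.05, 0.9, -3.5],
  [0.05, 1, -3.84],
  [0.05, 1, -4.2],
  [0.05, 1, -4.4],
  [0.05, 1, -4.4],
], turn=[0, 0, 0, 0, 0, 0, 0, 0, 0, 0, 0], grip=[1, 1, 1, 1, 1, 1, 1, 1, 1, 1, 1])

```text
time_s: 12.38
position: [0.567, 0.0845, 0.0927]
tcp_rot: [[0.068, 0.998, 0.002], [0.998, -0.068, 0.003], [0.003, 0.002, -1.0]]
force: [1.1, 5.0, 3.6]
opening: 0.011
grasp_force: 2.9
```

```bash
python3 - <<'E'
from h import *
s=read_state(); print({k:np.round(s[k],4).tolist() for k in("time_s","position","force","moment")})
a=capture("side"); cv2.imwrite("pics/d4.png",cv2.resize(a["color"][180:340,250:430],None,fx=3.5,fy=3.5,interpolation=2))
E
```

```text
{'time_s': 12.375, 'position': [0.567, 0.0845, 0.0927], 'force': [1.0983, 5.029, 3.5584], 'moment': [0.9094, -0.1208, 0.0032]}
```

View pics/d4.png

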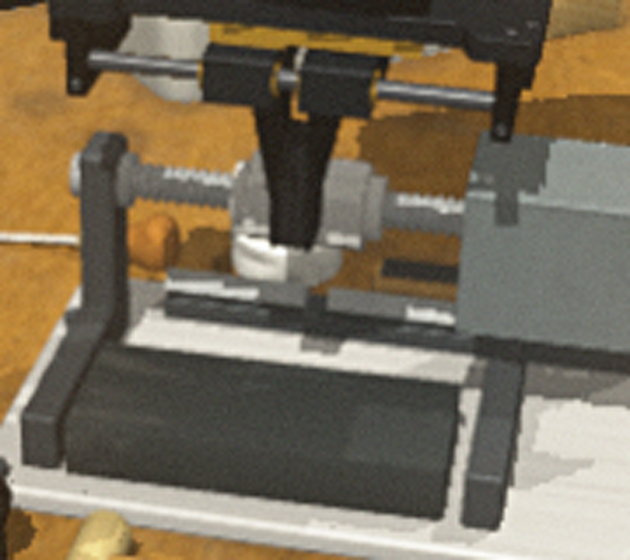

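jog_arm([
  [0, 0.2, 0.5],
  [0, 0.2, 2],
  [0, 0, 4.4],
  [0, 0, 8],
  [0, 0, 8],
  [0, 0, 8],
], turn=[0, 0, 0, 0, 0, 0], grip=[1, 1, 1, 1, 1, 1])

```text
time_s: 13.18
position: [0.5657, 0.0827, 0.1727]
tcp_rot: [[0.067, 0.998, -0.0], [0.998, -0.067, -0.0], [-0.0, -0.0, -1.0]]
force: [-0.4, -0.4, -0.0]
opening: 0.003
grasp_force: 0.0
```

```bash
python3 - <<'E'
from h import *
s=read_state(); print({k:np.round(s[k],4).tolist() for k in("time_s","position","force")})
a=capture("side"); cv2.imwrite("pics/d5.png",cv2.resize(a["color"][200:340,250:400],None,fx=4,fy=4,interpolation=2))
E
```

```text
{'time_s': 13.175, 'position': [0.5657, 0.0827, 0.1727], 'force': [-0.4013, -0.4162, -0.0433]}
```

View pics/d5.png

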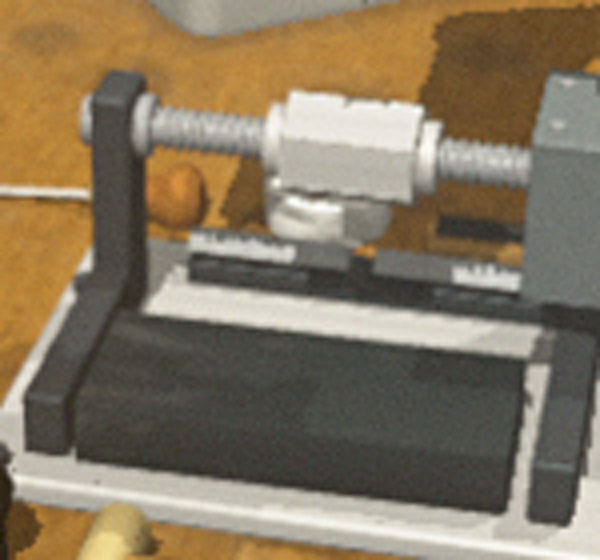

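jog_arm([
  [0, -0.85, -2],
  [0, -0.85, -5],
  [0, -0.85, -6.2],
  [0, -0.85, -6.8],
  [0, -0.82, -7.0],
  [0, -0.78, -7.2],
  [0, -0.7, -7.4],
  [0, -0.55, -7.6],
  [0, -0.45, -7.8],
  [0, -0.35, -7.9],
  [0, -0.35, -7.9],
], turn=[0, 0, 0, 0, 0, 0, 0, 0, 0, 0, 0], grip=[1, 1, 1, 1, 1, 1, 1, 1, 1, 1, 1])

```text
time_s: 14.6
position: [0.5647, 0.0846, 0.0943]
tcp_rot: [[0.07, 0.998, -0.002], [0.998, -0.07, 0.008], [0.008, -0.003, -1.0]]
force: [-3.0, 15.5, 8.9]
opening: 0.0
grasp_force: 7.6
```

```bash
cat >> h.py <<'E'
def edges(img):
    g=cv2.cvtColor(img,cv2.COLOR_BGR2GRAY).astype(float); out=[]
    for r in (300,305,310,315,320):   # near jaw outer edge dark->white
        p=g[r-1:r+2,370:420].mean(0); d=np.diff(p); i=int(np.argmax(d)); k=np.arange(max(i-2,0),min(i+3,len(d))); w=np.clip(d[k],0,None); out.append(370.5+(k*w).sum()/w.sum())
    return np.round(out,2)
E
python3 - <<'E'
from h import *
c=capture("side"); a=c["color"]; cv2.imwrite("pics/raw6.png",a)
d=np.zeros((480,640,3),np.uint8); d[200:340,250:400]=cv2.resize(cv2.imread("pics/d5.png"),(150,140),interpolation=3)
print(edges(cv2.imread("pics/side0.png")));print(edges(d));print(edges(a))
R,t=clampT(.5645,.0568,-3.9)
g=lambda i:cv2.cvtColor(i,cv2.COLOR_BGR2GRAY)
for y in (22,-22):
    print(y)
    for ph in range(-50,121,5):
        q=proj(c,R@np.array([20.8*np.cos(np.radians(ph)),y,95+20.8*np.sin(np.radians(ph))])/1e3+t)[0].astype(np.float32)
        print(ph,q.round(1),[round(float(cv2.getRectSubPix(g(i),(1,1),(float(q[0]),float(q[1])))[0,0])) for i in (d,a)],end=" | ")
E
```

```text
[399.61 399.13 398.18 397.54 397.06]
[398.15 380.47 379.52 378.47 394.4 ]
[395.31 394.86 393.21 392.34 391.15]
22
-50 [350.3 250.6] [101, 118] | -45 [350.2 250.3] [112, 145] | -40 [350.1 249.9] [128, 171] | -35 [350.1 249.4] [152, 180] | -30 [350.  248.8] [174, 185] | -25 [350.  248.1] [186, 178] | -20 [349.9 247.3] [185, 176] | -15 [349.9 246.4] [182, 176] | -10 [350.  245.5] [180, 160] | -5 [350.  244.5] [179, 130] | 0 [350.  243.4] [179, 116] | 5 [350.1 242.3] [184, 117] | 10 [350.2 241.1] [185, 120] | 15 [350.3 239.9] [185, 118] | 20 [350.4 238.7] [184, 124] | 25 [350.5 237.4] [202, 135] | 30 [350.7 236.2] [229, 137] | 35 [350.8 234.9] [233, 140] | 40 [351.  233.7] [233, 139] | 45 [351.2 232.5] [231, 136] | 50 [351.3 231.4] [229, 135] | 55 [351.5 230.3] [231, 139] | 60 [351.7 229.2] [233, 139] | 65 [351.9 228.2] [235, 140] | 70 [352.1 227.3] [238, 144] | 75 [352.3 226.4] [220, 125] | 80 [352.5 225.6] [184, 99] | 85 [352.7 225. ] [145, 76] | 90 [352.9 224.4] [138, 79] | 95 [353.1 223.9] [133, 80] | 100 [353.3 223.5] [129, 81] | 105 [353.4 223.2] [126, 82] | 110 [353.6 223.1] [123,
[... 431 characters left out ...]
131] | 10 [320.5 237.7] [182, 120] | 15 [320.6 236.5] [183, 117] | 20 [320.7 235.3] [184, 121] | 25 [320.8 234. ] [200, 131] | 30 [320.9 232.8] [226, 137] | 35 [321.1 231.6] [231, 140] | 40 [321.3 230.3] [226, 135] | 45 [321.5 229.2] [222, 127] | 50 [321.7 228. ] [224, 133] | 55 [321.9 226.9] [228, 135] | 60 [322.1 225.9] [225, 136] | 65 [322.3 224.9] [221, 132] | 70 [322.6 224. ] [221, 135] | 75 [322.8 223.1] [220, 131] | 80 [323.  222.4] [194, 134] | 85 [323.3 221.7] [165, 136] | 90 [323.5 221.1] [145, 138] | 95 [323.8 220.7] [140, 137] | 100 [324.  220.3] [139, 132] | 105 [324.2 220. ] [137, 122] | 110 [324.4 219.8] [137, 113] | 115 [324.6 219.8] [136, 105] | 120 [324.8 219.8] [135, 99] |
```

jog_arm([
  [0, 1.2, 0],
  [0, 1.5, 0.5],
  [0, 1.5, 2.5],
  [0, 0.5, 4.5],
  [0, -0.5, 4.5],
  [0, -0.5, 4.5],
  [0, -0.5, 4.5],
  [0, -0.5, 4.5],
], turn=[0, 0, 0, 0, 0, 0, 0, 0], grip=[1, 1, 1, 1, 1, 1, 1, 1])

```text
time_s: 15.65
position: [0.5658, 0.0746, 0.1378]
tcp_rot: [[0.067, 0.998, -0.001], [0.998, -0.067, 0.0], [0.0, -0.001, -1.0]]
force: [-0.7, 0.2, -0.6]
opening: 0.005
grasp_force: 0.0
```

```bash
cat >> h.py <<'E'
def hexprof(c,ys=(20,0,-20)):
    R,t=clampT(.5645,.0568,-3.9); g=cv2.cvtColor(c["color"],cv2.COLOR_BGR2GRAY)
    for y in ys:
        o=[]
        for ph in range(-60,121,6):
            q=proj(c,R@np.array([20.8*np.cos(np.radians(ph)),y,95+20.8*np.sin(np.radians(ph))])/1e3+t)[0]
            o.append(f"{ph}:{round(float(cv2.getRectSubPix(g,(1,1),(float(q[0]),float(q[1])))[0,0]))}")
        print(y,*o)
E
python3 - <<'E'
from h import *
s=read_state(); print({k:np.round(s[k],4).tolist() for k in("time_s","position","force")})
c=capture("side"); print(edges(c["color"])); hexprof(c)
cv2.imwrite("pics/raw7.png",c["color"])
E
```

```text
{'time_s': 15.65, 'position': [0.5658, 0.0746, 0.1378], 'force': [-0.7381, 0.2114, -0.6254]}
[395.33 394.87 393.19 392.38 391.16]
20 -60:110 -54:120 -48:141 -42:167 -36:179 -30:180 -24:173 -18:174 -12:172 -6:169 0:173 6:177 12:177 18:170 24:213 30:233 36:234 42:232 48:229 54:234 60:236 66:238 72:230 78:172 84:99 90:103 96:113 102:125 108:128 114:124 120:119
0 -60:145 -54:142 -48:144 -42:148 -36:157 -30:171 -24:173 -18:174 -12:172 -6:168 0:173 6:178 12:177 18:181 24:230 30:236 36:237 42:219 48:143 54:138 60:142 66:142 72:137 78:131 84:128 90:129 96:131 102:132 108:133 114:133 120:134
-20 -60:225 -54:224 -48:221 -42:210 -36:189 -30:176 -24:171 -18:171 -12:172 -6:172 0:174 6:175 12:177 18:178 24:224 30:233 36:233 42:232 48:231 54:234 60:235 66:238 72:232 78:183 84:128 90:129 96:134 102:138 108:139 114:138 120:137
```

jog_arm([
  [0, 0, -1.5],
  [0, 0, -2.8],
  [0, 0, -3.3],
  [0, 0, -3.5],
  [0, 0, -3.6],
  [0, 0.05, -3.7],
  [0, 0.1, -3.8],
  [0, 0.15, -3.9],
  [0, 0.15, -3.9],
], turn=[0, 0, 0, 0, 0, 0, 0, 0, 0], grip=[1, 1, 1, 1, 1, 1, 1, 1, 1])

```text
time_s: 16.82
position: [0.5675, 0.0778, 0.1066]
tcp_rot: [[0.068, 0.998, 0.005], [0.998, -0.068, 0.002], [0.002, 0.005, -1.0]]
force: [-10.8, 5.8, 47.9]
opening: 0.003
grasp_force: 19.7
```

```bash
python3 - <<'E'
from h import *
s=read_state(); print({k:np.round(s[k],4).tolist() for k in("time_s","position","force")})
c=capture("side"); print(edges(c["color"])); hexprof(c,(20,-20))
E
```

```text
{'time_s': 16.825, 'position': [0.5675, 0.0778, 0.1066], 'force': [-10.7531, 5.7726, 47.9001]}
[394.39 393.55 393.12 392.29 391.1 ]
20 -60:157 -54:159 -48:161 -42:163 -36:155 -30:152 -24:154 -18:150 -12:148 -6:153 0:157 6:159 12:210 18:249 24:245 30:249 36:196 42:132 48:137 54:140 60:138 66:145 72:126 78:115 84:106 90:110 96:112 102:115 108:111 114:103 120:97
-20 -60:190 -54:186 -48:171 -42:158 -36:148 -30:147 -24:150 -18:152 -12:151 -6:155 0:155 6:154 12:204 18:242 24:239 30:242 36:158 42:132 48:137 54:137 60:137 66:139 72:130 78:127 84:133 90:135 96:132 102:120 108:106 114:93 120:83
```

jog_arm([
  [0, 0, 1.2],
  [0, 0.2, 2],
  [0, 0.55, 2],
  [0, 0.55, 1.2],
  [0, 0.55, 0.8],
  [0, 0.55, 0.5],
  [0, 0.55, 0.3],
  [0, 0.55, 0.1],
  [0, 0.55, 0],
  [0, 0.55, 0],
], turn=[0, 0, 0, 0, 0, 0, 0, 0, 0, 0], grip=[1, 1, 1, 1, 1, 1, 1, 1, 1, 1])

```text
time_s: 18.12
position: [0.566, 0.0822, 0.1035]
tcp_rot: [[0.068, 0.998, 0.001], [0.998, -0.068, 0.001], [0.001, 0.001, -1.0]]
force: [-7.1, 2.7, 29.3]
opening: 0.009
grasp_force: 12.0
```

```bash
python3 - <<'E'
from h import *
s=read_state(); print({k:np.round(s[k],4).tolist() for k in("time_s","position","force")})
c=capture("side"); print(edges(c["color"])); hexprof(c,(20,-20))
E
```

```text
{'time_s': 18.125, 'position': [0.566, 0.0822, 0.1035], 'force': [-7.1057, 2.7019, 29.2587]}
[394.41 393.59 393.07 392.3  391.11]
20 -60:156 -54:159 -48:163 -42:165 -36:157 -30:153 -24:153 -18:151 -12:148 -6:154 0:155 6:154 12:205 18:255 24:178 30:132 36:134 42:138 48:140 54:139 60:140 66:140 72:125 78:113 84:102 90:107 96:110 102:112 108:109 114:102 120:97
-20 -60:201 -54:194 -48:177 -42:163 -36:153 -30:149 -24:149 -18:148 -12:148 -6:154 0:157 6:151 12:191 18:244 24:168 30:134 36:135 42:132 48:136 54:137 60:137 66:137 72:123 78:126 84:135 90:134 96:125 102:107 108:89 114:73 120:63
```

jog_arm([
  [0, 0.05, -0.15],
  [0, 0.05, -0.3],
  [0, 0.05, -0.45],
  [0, 0.05, -0.5],
  [0, 0.05, -0.5],
], turn=[0, 0, 0, 0, 0], grip=[1, 1, 1, 1, 1])

```text
time_s: 18.8
position: [0.567, 0.0835, 0.1015]
tcp_rot: [[0.068, 0.998, 0.004], [0.998, -0.068, 0.002], [0.002, 0.004, -1.0]]
force: [-10.6, 6.3, 46.2]
opening: 0.004
grasp_force: 19.5
```

```bash
python3 - <<'E'
from h import *
c=capture("side"); print(edges(c["color"])); hexprof(c,(20,-20))
E
```

```text
[394.37 393.52 393.08 392.3  391.08]
20 -60:133 -54:136 -48:143 -42:151 -36:150 -30:148 -24:146 -18:143 -12:147 -6:151 0:149 6:160 12:189 18:135 24:135 30:136 36:131 42:135 48:138 54:137 60:140 66:138 72:126 78:116 84:106 90:110 96:112 102:112 108:107 114:100 120:94
-20 -60:177 -54:174 -48:163 -42:152 -36:145 -30:144 -24:144 -18:146 -12:149 -6:151 0:149 6:155 12:169 18:132 24:134 30:134 36:134 42:133 48:137 54:136 60:140 66:138 72:127 78:119 84:117 90:101 96:79 102:60 108:45 114:34 120:31
```

jog_arm([
  [0, 0, 0.4],
  [0, 0, 0.8],
  [0, 0.2, 2],
  [0, 0.2, 5],
  [0, 0, 7.5],
  [0, 0, 7.5],
  [0, 0, 7.5],
  [0, 0, 7.5],
], turn=[0, 0, 0, 0, 0, 0, 0, 0], grip=[1, 1, 1, 1, 1, 1, 1, 1])

```text
time_s: 19.85
position: [0.5653, 0.0819, 0.1681]
tcp_rot: [[0.067, 0.998, -0.003], [0.998, -0.067, 0.0], [-0.0, -0.003, -1.0]]
force: [0.9, -0.4, 0.6]
opening: 0.007
grasp_force: 0.0
```

```bash
python3 - <<'E'
from h import *
s=read_state(); print({k:np.round(s[k],4).tolist() for k in("time_s","position","force")})
c=capture("side"); print(edges(c["color"])); hexprof(c,(20,-20))
E
```

```text
{'time_s': 19.85, 'position': [0.5653, 0.0819, 0.1681], 'force': [0.8778, -0.4341, 0.5728]}
[394.76 393.63 393.09 392.27 391.1 ]
20 -60:139 -54:140 -48:148 -42:157 -36:157 -30:158 -24:159 -18:160 -12:154 -6:157 0:161 6:160 12:175 18:236 24:241 30:240 36:237 42:236 48:239 54:240 60:240 66:241 72:205 78:144 84:126 90:131 96:134 102:134 108:135 114:136 120:136
-20 -60:152 -54:150 -48:148 -42:148 -36:152 -30:157 -24:158 -18:156 -12:155 -6:157 0:161 6:161 12:157 18:228 24:240 30:237 36:236 42:236 48:237 54:238 60:238 66:238 72:202 78:148 84:127 90:133 96:137 102:139 108:139 114:140 120:139
```

jog_arm([
  [-1, -0.8, 0.5],
  [-4, -3.1, 0.5],
  [-7, -5.4, 0.5],
  [-10, -7.7, 0.5],
  [-11.5, -8.95, 0],
  [-11.5, -8.95, 0],
  [-11.5, -8.95, -1],
  [-11.5, -8.95, -4],
  [-11.5, -8.95, -4],
  [-11.5, -8.95, -4],
], turn=[0, 0, 0, 0, 0, 0, 0, 0, 0, 0], grip=[0, 0, 0, 0, 0, 0, 0, 0, 0, 0])

```text
time_s: 21.15
position: [0.4519, -0.0073, 0.1297]
tcp_rot: [[0.066, 0.998, 0.0], [0.998, -0.066, -0.0], [-0.0, 0.0, -1.0]]
force: [0.2, 0.0, 0.1]
opening: 0.983
grasp_force: 0.0
```

jog_arm([
  [-0.2, -0.02, -1],
  [-0.2, -0.02, -4],
  [-0.2, -0.02, -7],
  [-0.2, -0.02, -8.3],
  [-0.2, -0.02, -8.3],
  [-0.2, -0.02, -8.3],
  [-0.2, -0.02, -8.3],
  [-0.2, -0.02, -8.3],
  [-0.2, -0.02, -8.3],
  [-0.2, -0.02, -8.3],
  [-0.2, -0.02, -8.3],
  [-0.2, -0.02, -8.3],
], turn=[0, 0, 0, 0, 0, 0, 0, 0, 0, 0, 0, 0], grip=[0, 0, 0, 0, 0.5, 1, 1, 1, 1, 1, 1, 1])

```text
time_s: 22.65
position: [0.4495, -0.0079, 0.0466]
tcp_rot: [[0.067, 0.998, 0.001], [0.998, -0.067, -0.0], [-0.0, 0.001, -1.0]]
force: [0.6, 0.8, 0.8]
opening: 0.291
grasp_force: 30.0
```

jog_arm([
  [0, 0, 0],
  [0, 0, 0],
], turn=[0, 0], grip=[1, 1])

```text
time_s: 22.9
position: [0.4495, -0.0079, 0.0466]
tcp_rot: [[0.067, 0.998, 0.001], [0.998, -0.067, -0.0], [-0.0, 0.001, -1.0]]
force: [0.8, -0.8, 0.1]
opening: 0.291
grasp_force: 30.0
```

Gripped. Pull out.

jog_arm([
  [0, -0.16, 0.22],
  [-0.02, -0.32, 0.45],
  [-0.03, -0.47, 0.67],
  [-0.04, -0.63, 0.9],
  [-0.04, -0.63, 0.9],
  [-0.04, -0.63, 0.9],
], turn=[0, 0, 0, 0, 0, 0], grip=[1, 1, 1, 1, 1, 1])

```text
time_s: 23.65
position: [0.449, -0.0139, 0.0554]
tcp_rot: [[0.068, 0.998, 0.0], [0.998, -0.068, 0.0], [0.0, 0.0, -1.0]]
force: [3.6, 3.7, -7.2]
opening: 0.298
grasp_force: 30.0
```

jog_arm([
  [0.5, -0.03, 0],
  [1.5, -0.1, 0],
  [2.5, -0.17, 0],
  [3.5, -0.24, 0],
  [4.5, -0.31, 0],
  [5.5, -0.37, 0],
  [6.5, -0.44, 0],
  [7.5, -0.51, 0],
  [8.5, -0.58, 0],
  [9.5, -0.65, 0],
  [10.4, -0.71, 0],
  [10.8, -0.74, 0],
], turn=[0, 0, 0, 0, 0, 0, 0, 0, 0, 0, 0, 0], grip=[1, 1, 1, 1, 1, 1, 1, 1, 1, 1, 1, 1])

```text
time_s: 25.15
position: [0.5577, -0.0215, 0.0556]
tcp_rot: [[0.067, 0.998, 0.001], [0.998, -0.067, -0.0], [0.0, 0.001, -1.0]]
force: [-1.3, 4.9, -8.4]
opening: 0.295
grasp_force: 30.0
```

jog_arm([
  [0.1, 0, 0],
  [0.2, -0.01, 0],
  [0.25, -0.01, 0],
  [0.3, -0.02, 0],
  [0.3, -0.02, 0],
], turn=[0, 0, 0, 0, 0], grip=[1, 1, 1, 1, 1])

```text
time_s: 25.78
position: [0.559, -0.0215, 0.0554]
tcp_rot: [[0.067, 0.998, -0.002], [0.998, -0.067, 0.0], [0.0, -0.002, -1.0]]
force: [-1.2, 4.5, -7.4]
opening: 0.293
grasp_force: 30.0
```

jog_arm([
  [0.1, -0.01, 0],
  [0.15, -0.01, 0],
  [0.15, -0.01, 0],
], turn=[0, 0, 0], grip=[1, 1, 1])

```text
time_s: 26.15
position: [0.5591, -0.0213, 0.0551]
tcp_rot: [[0.067, 0.998, -0.005], [0.998, -0.067, 0.001], [0.001, -0.005, -1.0]]
force: [-4.0, 5.8, -7.4]
opening: 0.291
grasp_force: 30.0
```

jog_arm([
  [0, 0.16, -0.22],
  [-0.02, 0.32, -0.45],
  [-0.03, 0.48, -0.68],
  [-0.04, 0.63, -0.9],
  [-0.04, 0.63, -0.9],
  [-0.04, 0.63, -0.9],
], turn=[0, 0, 0, 0, 0, 0], grip=[1, 1, 1, 1, 1, 1])

```text
time_s: 26.9
position: [0.5595, -0.0156, 0.0468]
tcp_rot: [[0.067, 0.998, -0.003], [0.998, -0.067, 0.0], [-0.0, -0.003, -1.0]]
force: [-4.3, 3.2, -4.5]
opening: 0.295
grasp_force: 30.0
```

Now release, lift clear and look.

jog_arm([
  [0, 0, 0],
  [0, 0, 0],
  [0, 0, 0],
  [0, 0, 0],
  [0, 0, 2],
  [0, 0, 5],
  [0, 0, 9],
  [0, 0, 13],
  [0, -3, 16],
  [0, -3, 16],
  [0, -3, 16],
], turn=[0, 0, 0, 0, 0, 0, 0, 0, 0, 0, 0], grip=[0, 0, 0, 0, 0, 0, 0, 0, 0, 0, 0])

```text
time_s: 28.28
position: [0.5602, -0.0451, 0.2058]
tcp_rot: [[0.068, 0.998, -0.001], [0.998, -0.068, 0.001], [0.001, -0.001, -1.0]]
force: [0.6, 0.0, -0.4]
opening: 0.999
grasp_force: 0.0
```

```bash
python3 - <<'E'
from h import *
s=read_state(); print({k:np.round(s[k],4).tolist() for k in("time_s","position","force")})
a=capture("side"); b=capture("wrist"); print(edges(a["color"]))
H=np.zeros((600,800,3),np.uint8)
H[:,:400]=cv2.resize(b["color"][0:330,210:430],(400,600),interpolation=3); H[:340,400:]=cv2.resize(a["color"][200:360,250:440],(400,340),interpolation=2)
sc=capture("scene")["color"]; H[340:,400:]=cv2.resize(sc[200:360,200:440],(400,260),interpolation=2)
cv2.imwrite("pics/m8.png",H)
R,t=clampT(.5645,.0568,-3.9)
for pl in (0,7): print(proj(b,np.array([R@np.array(p)/1e3+t for p in [(-63-.574*pl,0,63+.819*pl),(-31,42,123),(-31,-42,123)]])).round(1).tolist())
E
```

```text
{'time_s': 28.275, 'position': [0.5602, -0.0451, 0.2058], 'force': [0.6271, 0.0008, -0.4194]}
[394.63 393.52 392.96 392.18 391.17]
[[313.4, 181.7], [249.0, 145.5], [376.3, 145.6]]
[[313.4, 187.5], [249.0, 145.5], [376.3, 145.6]]
```

View pics/m8.png

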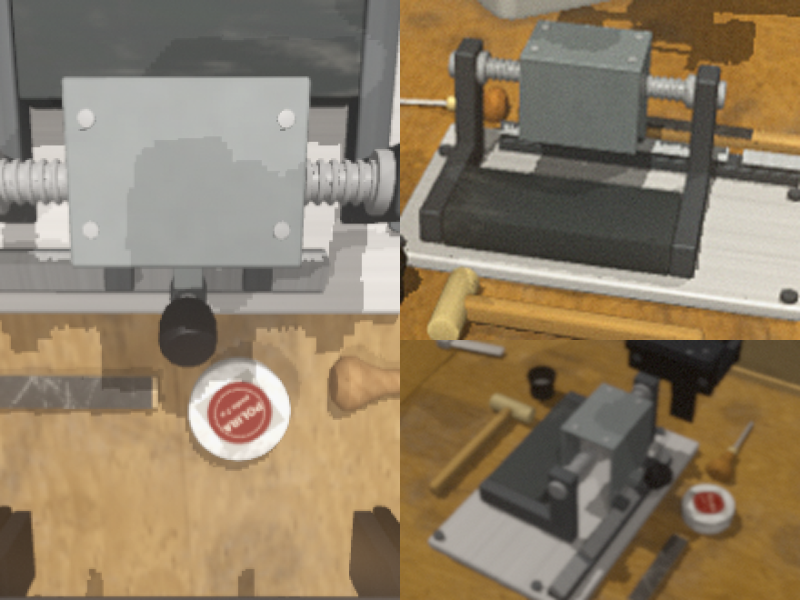

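```bash
python3 -c "
from rig import *
print(hand_in())"
```

```text
the job is handed in; nothing more can be done
None
```

I handed the job in at about 28 s: the guard was opened, the turnbuckle tightened until the jaws grip the stone (it held at about 2.08 rad on release), and the guard is shut with the plunger seated, with nothing around the clamp moved. The fingertip presses on the hexagon reached about 48 N downward, within the 120 N wrist limit; I took the 40 N limit as not applying to the fingers.

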